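# Tuck a plate pair under the sprung strap of the drying press

## Robot

A 7-joint arm with a two-finger parallel gripper is mounted at the origin on a cart in front of the work surface, level with it; the furniture and walls round the work are solid. World frame = base frame: x ahead of the robot, y to its left, z up, the work surface at z = 0. Lengths are in m, angles in rad, forces in N, time in s.
With the tool pointing down it reaches from about 0.4 to 0.85 m from the base axis. Payload 10.4 kg.
Tool frame: the origin (TCP) lies on the centre line of the jaws, within the pads' length; the fingertips stand 14 mm ahead of it and the grasp point (between the pads) lies 5 mm behind it (manip.tip_reach is the distance from the TCP to the fingertips, in m); z points along the fingers, y is the line along which they close (so a half turn about z gives the same grasp; the last joint's range is limited). The gripper opens to 85 mm and grips with 20 to 120 N. Pads are 22 mm wide; open, the fingers measure 114 mm over their backs; the gripper's body (76 mm by 85 mm) begins 54 mm behind the grasp point. The pads swing forward as they close: fully open they stand 13 mm farther back than shut.
Start: joints at [1.326, 0.332, -0.065, 1.46, 0.022, 1.35, -0.088], TCP at [0.138, -0.61, 0.245] pointing down, gripper open.
Joint ranges: [-2.6, 2.6], [-0.5, 2.12], [-1.47, 1.34], [0.16, 2.42], [-1.27, 4.41], [0.06, 2.06], [-2.6, 2.6]. Speed limits (rad/s): [2.22, 2.22, 2.79, 2.79, 3.14, 3.14, 3.14].

## Interface

Orientations are given as a unit quaternion [x, y, z, w].
In Python, from workcell import manip gives the robot as it stands.
- The arm moves only by the shell command python3 -m pendant 'ROWS' [FORCE]. ROWS is JSON, a list of rows, each a list of 7 numbers: the shift along the tool's x, y, z in units of 50 mm (1.0 is 50 mm), then the turn, a rotation vector about the tool's x, y, z in units of 8 degrees (1.0 is 8 degrees), then the opening, from -1 (shut) to 1 (fully open), so that 0 is half open. In form: [[dx, dy, dz, ax, ay, az, jaw], ...]. A call has exactly 10 rows; each row is the pose to reach, as a shift and turn from the pose commanded when the call began, along the tool's axes at that moment; what a row does not reach only later rows make up. A row lasts 1/8 s, in which the tool goes at most 62.5 mm and 10.7 degrees, less where a joint would pass 70% of its speed; a pose out of reach is approached as far as the arm can. A call with a gripper value outside its range is refused whole. The fingers move at their own pace and stop on an object; FORCE is the grip in N (left out, the last holds). Time passes only in rows, so rows that repeat a pose let the fingers close, or fill a call up. It gives the time, the measured TCP pose, the force, the opening and the grip force at its end, in the units of the state.
- manip.get_obs(): the state, without advancing time (a new reading comes with each control period).
- manip.camera(name): name is "scene" or "top" or "wrist"; returns (picture, depth): 420x560x3 uint8, red, green, blue; 420x560 float32, m along the optical axis (not along the pixel's ray), 0 where there is no reading.
- manip.get_calibration(name): a dict with "fx", "fy", "cx", "cy" (pixels), "xyz" and "orientation" of the camera in the world. Camera axes: x right, y up, looking along -z (the intrinsics and any distortion apply to the point x, -y, -z); pixel columns grow to the right and rows downward; lengths in m; the calibration is good to about 2 mm. A picture is of the moment at which its call begins: read the wrist's pose just before it. get_calibration takes no time and is no camera call; for the wrist camera it gives the pose at the moment of the call.
- manip.hand_in(): hands the job in; it is judged then, once.
Trained networks look in the newest picture that a camera, given by its name, has taken for a name from the list of things; names that differ only in an ending like _2 or _b are one class to them, and where a whole thing is asked for, a point or a joint stands for the part that bears it (a point fixed in the world has none). Each returns a list of dicts, best first, with "p" (0 to 1); they miss things now and then, are a little off and sometimes report something else, mostly with a low value. They report only what shows in the picture. A call takes as long as a camera call.
- manip.find_in(thing, camera): "box" ([left, top, right, bottom] in pixels, round what is visible of it).
- manip.trace(thing, camera): "pixels" (420x560 bool, what is visible of it) and "box" ([left, top, right, bottom] in pixels, round what is visible of it).
- manip.tip_of(thing, camera): "pixel" ([column, row] in pixels: a listed point, or the origin of a listed thing).
The state is a dict: "clock": time; "joint_pos": joint angles; "joint_velocities": joint speeds; "tau": joint torques, N m; "position": TCP position; "ee_rot": TCP orientation; "ft_force": force on the tool from outside, world axes, zero at the start; "torque": the same for the moment, N m; "grip_width": opening from 0.0 (shut) to 1.0 (fully open); "grasp_force": force on a finger pad.
Only numpy, scipy, OpenCV 4.12 (cv2) and the standard library are available. Lean on these libraries where they do the work, as an engineer would, in place of code of your own. Each camera call takes 0.05 s, during which the arm holds its last target. There are 200 camera calls.

## Task

Add the loose pair of clear plates to the pile in the small drying press: bring it in over the front lip and under the sprung strap, and without forcing it lay it flat on top of the pile, home against the back stop and down behind the lip, with the strap pressing on it. Leave the two pairs already in the press in their places and the other things on the bench alone.

Things in the scene. Friction and masses are not known exactly. Their poses are not given: they have to be found in the camera images.
- press: Drying press screwed to the bench; grey base plate 155 (x) x 110 (y) mm, its top 10 mm above the bench. Origin: centre of its underside, on the bench; x runs from the front lip to the back stop (direction of loading), y left, z up. Two side cheeks, 56 mm apart, top at z = 33 mm, stand at x = -6 to +24 mm and flare out to x = -14 mm; nothing stands beside the pile in front of them
- well (a point): Middle of the floor of the cork-lined well, 10 mm above the bench, at x = -20 mm in the press's frame, same axes. Between lip and back stop the well is 87.2 mm long, 2.2 mm longer than a plate pair
- lip (a point): Top of the front lip, at its inner edge, middle of its width (x = -63, z = 32 mm in the press's frame): an upright tab 26 mm wide in y and 7 mm thick (x = -70 to -63 mm), 10 mm higher than the pile
- stop (a point): Face of the back stop, 22 mm above the bench (x = 24 mm in the press's frame); the stop is 60 mm wide and its top is at z = 35 mm. Sliding a pair in takes some 12 to 20 N while its nose lifts the strap and 6 to 10 N from there on, until the stop is felt
- press_strap (a joint): Hinge of the sprung steel strap (24 mm wide), rad: about 0 on the two pairs, 0.09 on three, grows as it lifts, to 0.8. Its spring presses with about 5 N at the foot (6.5 N when lifted 12 mm); it does not stay up. Hinge axis at x = 52, z = 46 mm in the press's frame, ears up to z = 54 mm. The rounded foot touches the pile at x = -21 mm. A pair slid under its slick toe lifts it
- toe (a point): Tip of the strap's upturned toe, underside, middle of its width. With the strap at 0 it lies at x = -50, z = 40 mm in the press's frame (18 mm above the pile); from there the strap slopes down at about 35 degrees to the foot at x = -24 mm
- plates: The loose pair of clear acrylic plates to be tucked in, lying flat on the bench: one rigid slab 50 (its x) x 85 (its y) x 6.2 mm (z), 0.06 kg. Origin: centre of its underside; y is its long axis. Loaded, its long axis lies along the press's x, either end first
- pile_low: The lower pair already in the press, same slab of 50 x 85 x 6.2 mm, its long axis (y) along the press's x; its underside is 10 mm above the bench
- pile_top: The upper pair already in the press, same slab, lying on the lower one; its upper face is 22.4 mm above the bench, 10 mm below the top of the front lip
- blue_cap_bottle: White bottle with a blue cap, lying, 42 x 110 x 42 mm; bystander
- red_lid_jar: Clear jar with a red lid, 44 mm across, 88 mm high; bystander
- microscope: Stereo microscope, fixed; origin on the bench under its head. Its white base plate (22 mm high) reaches 0.17 m toward the robot and 0.19 m to either side; the head and knobs, 0.12 to 0.48 m high, stand within 0.15 m to either side, and the eyepieces overhang 0.22 m toward the robot. Keep the arm clear of it
- gooseneck_lamp: Desk lamp, fixed, behind the work; its head hangs 0.05 to 0.22 m above the bench, 0.05 to 0.13 m nearer the robot than the origin and from 0.12 m right to 0.09 m left of it
- vial: Slim clear vial with a white cap, 28 mm across, 75 mm high; bystander
- minuten_pot: Small white pot of pins, 46 mm across, 41 mm high; bystander
- forceps: Black forceps lying flat, 151 mm long; bystander

How it is judged:
On the way:
1. the plate pair has been picked up off the bench (height (world z) of plates above 0.03 m), for 0.1 s.
At the end, for the whole second after the job is handed in: The loose pair rests flat (0.05 rad) on the pile in the well: within 4 mm of the well's middle in x, 6 in y, underside 22.4 mm (+-2.5) above the bench, lengthwise within 0.12 rad, strap resting on it (0.05 to 0.12 rad). The two pairs below: the same, 2.5 mm in height (x of plates in the frame of press between -0.024 and -0.016 m and y of plates in the frame of press between -0.006 and 0.006 m and z of plates in the frame of press between 0.0199 and 0.0249 m and angle between plates's own z axis and vertical below 0.05 rad and angle between the y axis of plates and the x axis of press, either way round below 0.12 rad and value of joint press_strap between 0.05 and 0.12 rad and linear speed of plates below 0.02 m/s and x of pile_low in the frame of press between -0.024 and -0.016 m and y of pile_low in the frame of press between -0.006 and 0.006 m and z of pile_low in the frame of press between 0.0075 and 0.0125 m and x of pile_top in the frame of press between -0.024 and -0.016 m and y of pile_top in the frame of press between -0.006 and 0.006 m and z of pile_top in the frame of press between 0.0135 and 0.0185 m); the robot touches nothing.
It fails at once if the plate pair is forced against the press (over 40 N) (contact force between plates and press above 40 N).
It fails at once if a pair of the pile is pushed up or out of the well (over 15 mm from its place) (distance of any of pile_low, pile_top from where it was at the start of the episode above 0.015 m).
It fails at once if a bystander is moved by more than 30 mm or tipped (distance of any of blue_cap_bottle, red_lid_jar, vial, minuten_pot, forceps from where it was at the start of the episode above 0.03 m or angle between any of red_lid_jar, vial, minuten_pot's own z axis and vertical above 0.5 rad).
It also fails if it takes over 61 s, if anything falls off the work surface, if the arm or the gripper's body presses on something with over 40 N, if the wrist force passes 120 N, or if a joint passes its speed limit or range.

## Working session

There is one attempt and no reset: what is moved stays moved. The work goes in short steps, Python scripts to look and compute and a shell command to move; the robot and the scene stay as the last step left them, time stands still between calls to the robot, and variables do not carry over. Pictures are saved under pics/ and viewed, at most 12 in all, crops included, and the job is handed in when it is done.

```bash
mkdir -p pics; ls
cat > h.py <<'E'
import numpy as np, cv2
from workcell import manip
from scipy.spatial.transform import Rotation as R
def snap(n,f=None):
    c=manip.get_calibration(n); im,d=manip.camera(n)
    if f: cv2.imwrite('pics/'+f,im[:,:,::-1])
    return im,d,c
def ray(c,u,v):
    r=np.array([(u-c['cx'])/c['fx'],-(v-c['cy'])/c['fy'],-1.0])
    return R.from_quat(c['orientation']).apply(r)
def onz(c,u,v,z):
    r=ray(c,u,v); p=np.array(c['xyz']); return p+r*(z-p[2])/r[2]
def proj(c,P):
    q=R.from_quat(c['orientation']).inv().apply(np.array(P)-c['xyz'])
    return c['cx']+c['fx']*q[...,0]/-q[...,2], c['cy']-c['fy']*q[...,1]/-q[...,2]
def cloud(c,d):
    v,u=np.mgrid[:d.shape[0],:d.shape[1]]
    q=np.stack([(u-c['cx'])/c['fx']*d,-(v-c['cy'])/c['fy']*d,-d],-1)
    return q@R.from_quat(c['orientation']).as_matrix().T+np.array(c['xyz'])
E
python3 - <<'E'
from h import *
o=manip.get_obs(); print({k:np.round(v,3) for k,v in o.items()}, manip.tip_reach)
for n in ['top','scene']:
    im,d,c=snap(n,n+'0.png'); print(n,{k:np.round(v,3) for k,v in c.items()})
    for t,z in [('plates',0),('press',0),('well',.01),('lip',.032),('stop',.022),('toe',.04)]:
        for r in manip.tip_of(t,n)[:2]: print(t,np.round(r['pixel']),round(r['p'],2),np.round(onz(c,*r['pixel'],z),4))
E
```

```text
pics
{'clock': np.float64(0.0), 'joint_pos': array([ 1.326,  0.333, -0.065,  1.461,  0.022,  1.35 , -0.089]), 'joint_velocities': array([ 0.   , -0.001,  0.   ,  0.002,  0.   , -0.   , -0.002]), 'tau': array([-0.0000e+00, -6.2544e+01,  4.9000e-02, -3.9160e+01,  1.6000e-02,
        1.0000e-02, -0.0000e+00]), 'position': array([ 0.137, -0.609,  0.245]), 'ee_rot': array([ 0.994,  0.111, -0.   , -0.001]), 'ft_force': array([0.319, 0.565, 0.776]), 'torque': array([-0.018,  0.005,  0.028]), 'grasp_force': np.float64(0.0), 'grip_width': np.float64(0.995)} 0.014
top {'fx': np.float64(471.894), 'fy': np.float64(471.894), 'cx': np.float64(291.545), 'cy': np.float64(210.317), 'xyz': array([0.43 , 0.054, 1.165]), 'orientation': array([ 0.055, -0.06 , -0.702,  0.707])}
plates [210. 255.] 0.59 [0.5078 0.2482 0.    ]
plates [299. 242.] 0.38 [0.5401 0.0283 0.    ]
press [298. 259.] 0.96 [0.4986 0.0294 0.    ]
well [294. 264.] 0.81 [0.4875 0.041  0.01  ]
lip [291. 285.] 0.63 [0.4366 0.0483 0.032 ]
stop [298. 247.] 0.74 [0.527  0.0312 0.022 ]
toe [292. 276.] 0.65 [0.4573 0.0447 0.04  ]
toe [209. 256.] 0.16 [0.5037 0.242  0.04  ]
scene {'fx': np.float64(384.64), 'fy': np.float64(384.64), 'cx': np.float64(277.914), 'cy': np.float64(211.874), 'xyz': array([ 0.213, -0.636,  0.51 ]), 'orientation': array([ 0.494, -0.125, -0.211,  0.834])}
plates [223. 211.] 0.9 [0.5224 0.2564 0.    ]
plates [256. 189.] 0.63 [0.6668 0.3433 0.    ]
press [249. 253.] 0.75 [0.5017 0.0383 0.    ]
well [243. 254.] 0.62 [0.484  0.0307 0.01  ]
lip [225. 249.] 0.56 [0.4443 0.0354 0.032 ]
lip [245. 255.] 0.38 [ 0.4735 -0.0071  0.032 ]
stop [261. 246.] 0.81 [0.5253 0.0206 0.022 ]
toe [232. 241.] 0.54 [0.4653 0.0456 0.04  ]
```

View pics/top0.png

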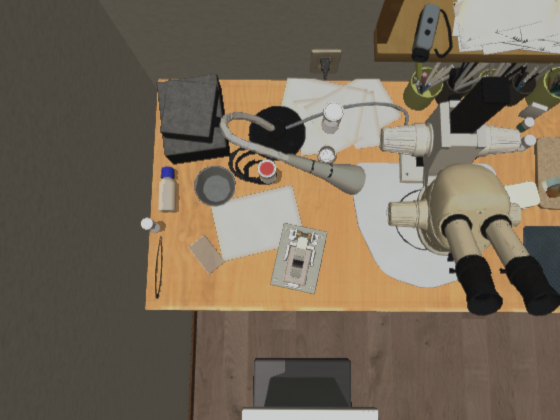

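View pics/scene0.png

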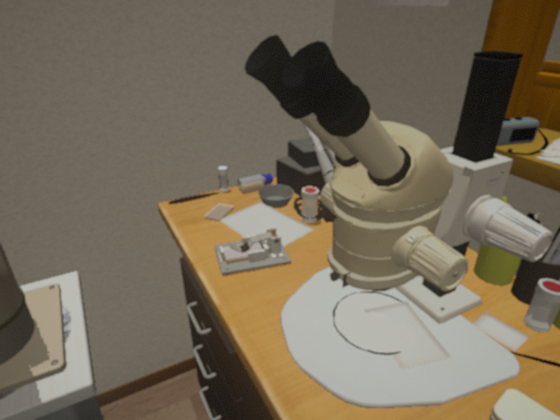

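The top view shows the press at about (299,258) with its lip toward the robot. The loose pair is at (207,254), its long axis at about 35° yaw. The microscope is on the right, between the arm and the work. Next: obstacle extents and finer poses.

Run:
```python
from h import *
im,d,c=snap('top'); P=cloud(c,d)
for y0 in np.arange(-.65,.35,.05):
    m=(d>0)&(P[...,1]>=y0)&(P[...,1]<y0+.05)&(P[...,2]>.06)&(P[...,0]>.1)
    if m.sum()>5:
        q=P[m]; i=q[:,0].argmin(); print(round(y0,2),'minx',np.round(np.percentile(q[:,0],1),3),'z there',np.round(q[i,2],3),'zmax',np.round(q[:,2].max(),3))
for t,z in [('plates',.006),('press',.01),('pile_top',.0224)]:
    for r in manip.trace(t,'top')[:2]:
        v,u=np.nonzero(r['pixels']); W=np.array([onz(c,a,b,z)[:2] for a,b in zip(u,v)])
        rc=cv2.minAreaRect((W*1000).astype(np.float32)); print(t,round(r['p'],2),len(u),np.round(rc[0]),np.round(rc[1]),round(rc[2],1),np.round(W.mean(0),4), 'z',np.round(np.median(P[v,u,2]),4))
```

```text
-0.65 minx 0.884 z there 0.077 zmax 0.092
-0.6 minx 0.66 z there 0.068 zmax 0.17
-0.55 minx 0.781 z there 0.064 zmax 0.257
-0.5 minx 0.903 z there 0.084 zmax 0.326
-0.45 minx 0.564 z there 0.224 zmax 0.324
-0.4 minx 0.567 z there 0.225 zmax 0.319
-0.35 minx 0.396 z there 0.441 zmax 0.48
-0.3 minx 0.408 z there 0.447 zmax 0.474
-0.25 minx 0.398 z there 0.441 zmax 0.48
-0.2 minx 0.555 z there 0.225 zmax 0.318
-0.15 minx 0.577 z there 0.214 zmax 0.417
-0.1 minx 0.647 z there 0.095 zmax 0.349
-0.05 minx 0.664 z there 0.12 zmax 0.349
0.0 minx 0.678 z there 0.163 zmax 0.347
0.05 minx 0.688 z there 0.201 zmax 0.346
0.1 minx 0.687 z there 0.082 zmax 0.347
0.15 minx 0.717 z there 0.239 zmax 0.344
0.2 minx 0.754 z there 0.087 zmax 0.345
0.25 minx 0.746 z there 0.069 zmax 0.342
0.3 minx 0.738 z there 0.064 zmax 0.342
plates 0.62 712 [509. 256.] [85. 51.] 39.2 [0.5089 0.2562] z 0.0068
press 0.7 2555 [502.  30.] [113. 157.] 77.7 [0.5045 0.03  ] z 0.0123
press 0.69 723 [509. 256.] [85. 52.] 39.5 [0.5081 0.2553] z 0.0067
pile_top 0.64 428 [482.  32.] [49. 85.] 78.5 [0.4761 0.0332] z 0.0233
pile_top 0.59 2277 [502.  31.] [108. 153.] 78.7 [0.5056 0.03  ] z 0.0123
```

```bash
cat >> h.py <<'E'
def rows(targets,yaw=None,pitch=0):
    """print pendant units for world TCP targets [x,y,z] from present pose"""
    o=manip.get_obs(); r=R.from_quat(o['ee_rot']).inv()
    for t in targets: print(np.round(r.apply(np.array(t[:3])-o['position'])/.05,2))
    if yaw is not None:
        c,s=np.cos(yaw),np.sin(yaw); T=R.from_matrix(np.array([[c,s,0],[s,-c,0],[0,0,-1]]).T)*R.from_euler('y',pitch,degrees=True)
        print('rotvec',np.round(np.degrees((r*T).as_rotvec())/8,3))
E
python3 - <<'E'
from h import *
z=.245
rows([(.165,-.55,z),(.19,-.49,z),(.21,-.43,z),(.235,-.375,z),(.26,-.32,z),(.29,-.27,z),(.315,-.215,z),(.34,-.155,z),(.36,-.10,z),(.38,-.045,z)])
E
```

```text
[ 0.8  -1.04  0.01]
[ 1.55 -2.1   0.01]
[ 2.2  -3.19  0.01]
[ 2.93 -4.15  0.01]
[ 3.66 -5.11  0.01]
[ 4.47 -5.96  0.01]
[ 5.2  -6.92  0.01]
[ 5.95 -7.98  0.01]
[ 6.58 -8.97  0.01]
[ 7.22 -9.95  0.01]
```

```bash
python3 -m pendant '[[0.8,-1.05,0,0,0,0,1],[1.55,-2.1,0,0,0,0,1],[2.2,-3.2,0,0,0,0,1],[2.9,-4.15,0,0,0,0,1],[3.65,-5.1,0,0,0,0,1],[4.45,-5.95,0,0,0,0,1],[5.2,-6.9,0,0,0,0,1],[5.95,-8,0,0,0,0,1],[6.6,-9,0,0,0,0,1],[7.2,-9.95,0,0,0,0,1]]' 80
python3 - <<'E'
from h import *
# grasp point: 25 mm behind plate centre along axis yaw 39deg
y=np.radians(39.3); g=np.array([.509,.256])-.027*np.array([np.cos(y),np.sin(y)]); print(g)
rows([(.41,.03,.22),(.43,.1,.2),(g[0]-.02,g[1]-.06,.18),(g[0]-.02,g[1]-.02,.15)],y)
print(np.round(manip.get_obs()['joint_pos'],2))
E
```

```text
clock: 2.15
position: [0.3797, -0.043, 0.2456]
ee_rot: [0.994, 0.111, 0.0, 0.001]
ft_force: [1.2, -0.5, -0.7]
grip_width: 0.997
grasp_force: 0.0
[0.48810631 0.23889872]
[ 0.91 -1.29  0.51]
[ 1.61 -2.57  0.91]
[ 2.7  -3.94  1.31]
[ 2.88 -4.72  1.91]
rotvec [ 1.00e-02 -3.00e-03 -3.32e+00]
[ 0.85 -0.23 -0.73  2.   -0.16  1.31 -1.18]
```

```bash
python3 -m pendant '[[0.9,-1.1,0.3,0,0,-0.8,1],[1.6,-2.2,0.6,0,0,-1.6,1],[2.3,-3.3,1,0,0,-2.5,1],[2.8,-4.2,1.5,0,0,-3.3,1],[3,-5,1.9,0,0,-3.3,1],[3,-5,1.9,0,0,-3.3,0.4],[3,-5,1.9,0,0,-3.3,0.4],[3,-5,1.9,0,0,-3.3,0.4],[3,-5,1.9,0,0,-3.3,0.4],[3,-5,1.9,0,0,-3.3,0.4]]' 80
python3 - <<'E'
from h import *
im,d,c=snap('wrist','w1.png'); P=cloud(c,d)
o=manip.get_obs(); print(np.round(o['position'],4),np.round(o['joint_pos'],2),c['xyz'])
for r in manip.trace('plates','wrist')[:2]:
    v,u=np.nonzero(r['pixels']); W=np.array([onz(c,a,b,.006)[:2] for a,b in zip(u,v)])
    rc=cv2.minAreaRect((W*1000).astype(np.float32)); print(round(r['p'],2),len(u),r['box'],np.round(rc[0],1),np.round(rc[1],1),round(rc[2],1),'z',np.round(np.median(P[v,u,2]),4))
E
```

```text
clock: 3.4
position: [0.471, 0.2308, 0.1507]
ee_rot: [0.943, 0.334, 0.0, 0.0]
ft_force: [-0.6, 0.8, -0.3]
grip_width: 0.696
grasp_force: 0.0
[0.4709 0.2311 0.1506] [ 0.36  0.37 -1.05  1.8   0.35  1.17 -1.7 ] [0.52677715 0.27694369 0.27915229]
0.9 6528 [253.4, 91.8, 316.8, 198.0] [511.1 257.1] [86.  51.2] 40.1 z 0.0059
```

View pics/w1.png

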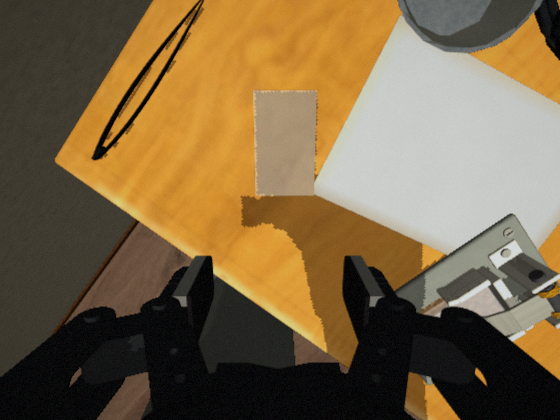

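The wrist view shows the pair at (285,143), aligned with the jaws to within 1°, and the press at the lower right.

Run:
```python
from h import *
rows([(.4958,.2442,.05),(.4958,.2442,.018),(.4958,.2442,.015)],np.radians(40.1))
```

```text
[0.55 0.11 2.01]
[0.55 0.11 2.65]
[0.55 0.11 2.71]
rotvec [ 0.005 -0.002 -0.13 ]
```

```bash
python3 -m pendant '[[0.55,0.11,0.7,0,0,-0.13,0.4],[0.55,0.11,1.4,0,0,-0.13,0.4],[0.55,0.11,2,0,0,-0.13,0.4],[0.55,0.11,2.3,0,0,-0.13,0.4],[0.55,0.11,2.5,0,0,-0.13,0.4],[0.55,0.11,2.6,0,0,-0.13,0.4],[0.55,0.11,2.65,0,0,-0.13,0.4],[0.55,0.11,2.65,0,0,-0.13,0.4],[0.55,0.11,2.65,0,0,-0.13,0.4],[0.55,0.11,2.65,0,0,-0.13,0.4]]' 60
python3 - <<'E'
from h import *
im,d,c=snap('wrist','w2.png')
E
```

```text
clock: 4.75
position: [0.4956, 0.2448, 0.0181]
ee_rot: [0.939, 0.343, 0.0, 0.0]
ft_force: [0.1, -0.1, -0.2]
grip_width: 0.7
grasp_force: 0.0
```

View pics/w2.png

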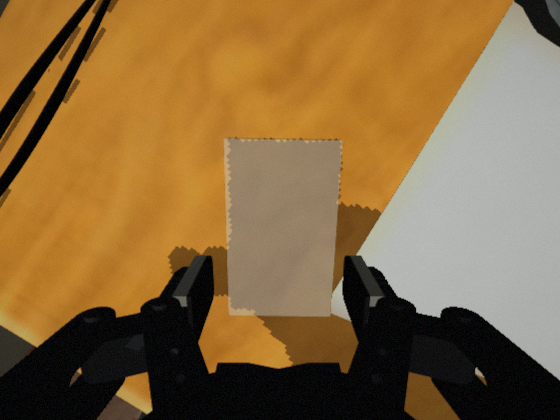

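The pair sits between the fingers, so I'll feel for the bench in small steps.

```bash
python3 -m pendant '[[0,0,0.03,0,0,0,0.3],[0,0,0.06,0,0,0,0.3],[0,0,0.08,0,0,0,0.3],[0,0,0.08,0,0,0,0.3],[0,0,0.08,0,0,0,0.3],[0,0,0.08,0,0,0,0.3],[0,0,0.08,0,0,0,0.3],[0,0,0.08,0,0,0,0.3],[0,0,0.08,0,0,0,0.3],[0,0,0.08,0,0,0,0.3]]'; python3 -m pendant '[[0,0,0.01,0,0,0,0.3],[0,0,0.02,0,0,0,0.3],[0,0,0.03,0,0,0,0.3],[0,0,0.04,0,0,0,0.3],[0,0,0.04,0,0,0,0.3],[0,0,0.04,0,0,0,0.3],[0,0,0.04,0,0,0,0.3],[0,0,0.04,0,0,0,0.3],[0,0,0.04,0,0,0,0.3],[0,0,0.04,0,0,0,0.3]]'
```

```text
clock: 6.05
position: [0.4954, 0.2448, 0.0138]
ee_rot: [0.939, 0.343, 0.0, 0.0]
ft_force: [0.2, 0.2, 0.3]
grip_width: 0.652
grasp_force: 0.0
clock: 7.3
position: [0.4954, 0.2447, 0.0118]
ee_rot: [0.939, 0.343, 0.0, 0.0]
ft_force: [-0.0, 0.2, 0.0]
grip_width: 0.65
grasp_force: 0.0
```

```bash
python3 -m pendant '[[0,0,0.01,0,0,0,0.3],[0,0,0.02,0,0,0,0.3],[0,0,0.03,0,0,0,0.3],[0,0,0.04,0,0,0,0.3],[0,0,0.05,0,0,0,0.3],[0,0,0.05,0,0,0,0.3],[0,0,0.05,0,0,0,0.3],[0,0,0.05,0,0,0,0.3],[0,0,0.05,0,0,0,0.3],[0,0,0.05,0,0,0,0.3]]'
```

```text
clock: 8.55
position: [0.4954, 0.2447, 0.01]
ee_rot: [0.939, 0.343, -0.0, 0.0]
ft_force: [-4.2, -2.8, 12.2]
grip_width: 0.647
grasp_force: 5.8
```

```bash
python3 -m pendant '[[0,0,-0.06,0,0,0,0.3],[0,0,-0.06,0,0,0,0.3],[0,0,-0.06,0,0,0,0.1],[0,0,-0.06,0,0,0,0],[0,0,-0.06,0,0,0,-0.2],[0,0,-0.06,0,0,0,-0.4],[0,0,-0.06,0,0,0,-0.4],[0,0,-0.06,0,0,0,-0.4],[0,0,-0.06,0,0,0,-0.4],[0,0,-0.06,0,0,0,-0.4]]' 90
python3 -m pendant '[[0,0,-0.1,0,0,0,-0.4],[0,0,-0.3,0,0,0,-0.4],[0,0,-0.6,0,0,0,-0.4],[0,0,-1,0,0,0,-0.4],[0,0,-1.5,0,0,0,-0.4],[0,0,-2,0,0,0,-0.4],[0,0,-2,0,0,0,-0.4],[0,0,-2,0,0,0,-0.4],[0,0,-2,0,0,0,-0.4],[0,0,-2,0,0,0,-0.4]]'
python3 - <<'E'
from h import *
# press pose: centre (.502,.030), yaw -12 deg ; TCP start point: press-frame x=-150
for yaw in [np.radians(-12)]:
    ex=np.array([np.cos(yaw),np.sin(yaw)]); p=np.array([.502,.030])+ex*-.14; print(p)
    rows([(p[0],p[1],.11)],yaw,0)
    rows([(p[0],p[1],.11)],yaw,8); rows([],yaw,-8)
print(np.round(manip.get_obs()['joint_pos'],2))
im,d,c=snap('wrist','w3.png')
for n,z in [('press',.01),('pile_top',.0224)]:
  for r in manip.trace(n,'wrist')[:1]:
    v,u=np.nonzero(r['pixels']); W=np.array([onz(c,a,b,z)[:2] for a,b in zip(u,v)])
    rc=cv2.minAreaRect((W*1000).astype(np.float32)); print(n,round(r['p'],2),r['box'],rc)
E
```

```text
clock: 9.8
position: [0.4956, 0.2448, 0.013]
ee_rot: [0.939, 0.343, 0.0, 0.0]
ft_force: [-3.7, -3.2, 12.7]
grip_width: 0.546
grasp_force: 90.1
clock: 11.05
position: [0.4951, 0.2446, 0.1117]
ee_rot: [0.939, 0.343, -0.001, -0.0]
ft_force: [-0.1, -0.1, -0.4]
grip_width: 0.543
grasp_force: 92.1
[0.36505934 0.05910764]
[-4.38  1.16  0.04]
rotvec [0.    0.007 6.519]
[-4.38  1.16  0.04]
rotvec [-0.455  0.937  6.509]
rotvec [ 0.455 -0.922  6.508]
[ 0.27  0.48 -1.    1.77  0.44  1.14 -1.74]
press 0.57 [397.9, 267.0, 560.0, 419.0] ((508.75115966796875, 45.977481842041016), (124.10934448242188, 146.17518615722656), 61.25155258178711)
pile_top 0.96 [401.7, 363.8, 461.6, 418.1] ((468.3026123046875, 46.56608200073242), (42.59789276123047, 48.21989059448242), 79.41427612304688)
```

View pics/w3.png

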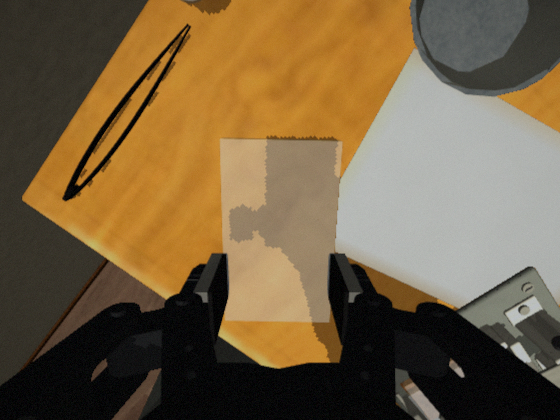

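The pair is held straight, spanning columns 220–340. Now I'll swing to a stand-off in front of the press, with yaw aligned, and re-measure there.

```bash
python3 - <<'E'
from h import *
rows([(.385,.055,.11)],np.radians(-12))
E
python3 -m pendant '[[-0.4,0.1,0,0,0,0.6,-0.4],[-0.9,0.2,0,0,0,1.5,-0.4],[-1.5,0.4,0,0,0,2.5,-0.4],[-2.1,0.6,0,0,0,3.5,-0.4],[-2.7,0.8,0,0,0,4.5,-0.4],[-3.3,1,0,0,0,5.5,-0.4],[-3.7,1.2,0,0,0,6.1,-0.4],[-4.05,1.4,0,0,0,6.5,-0.4],[-4.05,1.5,0,0,0,6.52,-0.4],[-4.05,1.5,0,0,0,6.52,-0.4]]'
python3 - <<'E'
from h import *
o=manip.get_obs();print(np.round(o['joint_pos'],2))
im,d,c=snap('wrist','w4.png'); P=cloud(c,d); 
m=(d>0)&(np.abs(P[...,2]-o['position'][2])<.03)
m[330:]=0; m[:,:225]=0; m[:,335:]=0
q=P[m]; A=np.c_[q[:,:2],np.ones(len(q))]; s=np.linalg.lstsq(A,q[:,2],rcond=None)[0]; print('held plate',len(q),s,np.median(q[:,2]),q.min(0),q.max(0))
for n in ['wrist','top']:
  if n=='top': im,d,c=snap('top','t2.png'); P=cloud(c,d)
  for t,z in [('press',.01),('well',.01),('lip',.032),('stop',.022),('toe',.04)]:
    for r in manip.tip_of(t,n)[:1]: print(n,t,np.round(r['pixel']),round(r['p'],2),np.round(onz(c,*r['pixel'],z),4))
E
```

```text
[-4.13  1.48  0.04]
rotvec [-0.000e+00  3.000e-03  6.519e+00]
clock: 12.45
position: [0.3896, 0.0572, 0.1124]
ee_rot: [0.995, -0.104, 0.0, -0.0]
ft_force: [-0.6, -0.3, -0.7]
grip_width: 0.544
grasp_force: 92.2
[ 0.69 -0.01 -0.92  2.15 -0.01  1.   -2.01]
held plate 20015 [-0.01152445 -0.01090228  0.11072362] 0.10527611978401544 [0.36179272 0.02294032 0.09941185] [0.45481426 0.087996   0.12396231]
wrist press [288.  42.] 0.96 [0.5008 0.0284 0.01  ]
wrist well [287.  69.] 0.78 [0.4852 0.0328 0.01  ]
wrist toe [290. 122.] 0.67 [0.4533 0.0382 0.04  ]
top press [301. 262.] 0.91 [0.4913 0.0232 0.01  ]
top well [298. 266.] 0.59 [0.4811 0.0295 0.01  ]
top lip [292. 284.] 0.9 [0.4392 0.0448 0.032 ]
top stop [302. 250.] 0.89 [0.5206 0.0227 0.022 ]
top toe [291. 276.] 0.58 [0.4566 0.0478 0.04  ]
```

View pics/w4.png

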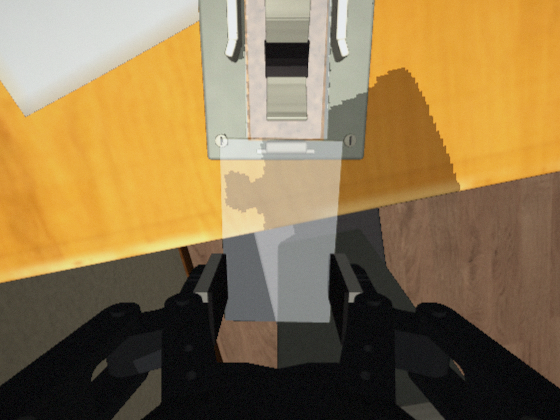

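The view straight along the loading direction shows the held pair with its nose at row 142. The press lies ahead: base edges at columns 208 and 363 (row 155), pile at columns 248–327, strap at 265–308.

```bash
python3 - <<'E'
from h import *
im,d,c=snap('wrist'); o=manip.get_obs(); T=o['position'];
P=cloud(c,d)
g=cv2.cvtColor(im,cv2.COLOR_RGB2GRAY)
ex=R.from_quat(o['ee_rot']).apply([1,0,0]); print('tool yaw',np.degrees(np.arctan2(ex[1],ex[0])), 'T',T)
# base-plate edges from orange->grey transitions per row (saturation)
hsv=cv2.cvtColor(im,cv2.COLOR_RGB2HSV); S=cv2.GaussianBlur(hsv[...,1],(3,3),0).astype(int)
L=[];Rr=[]
for v in range(35,150,5):
    row=S[v,:]; 
    l=max([u for u in range(150,235) if row[u]>110],default=None); r=min([u for u in range(335,420) if row[u]>110],default=None)
    L.append(onz(c,l+1,v,.01)[:2] if l else [np.nan]*2); Rr.append(onz(c,r-1,v,.01)[:2] if r else [np.nan]*2)
L=np.array(L);Rr=np.array(Rr)
for E in (L,Rr):
    E=E[~np.isnan(E[:,0])]; f=cv2.fitLine(E.astype(np.float32),cv2.DIST_HUBER,0,.01,.01).ravel(); print(len(E),'dir deg',np.degrees(np.arctan(f[1]/f[0])),f[2:], E[0],E[-1])
print('front edge',onz(c,286,159,.01),'lip pts',onz(c,286,144,.032),onz(c,286,152,.032))
print('pile edges', onz(c,248,110,.0224),onz(c,327,110,.0224),onz(c,287,139,.0224))
print('strap toe', onz(c,265,119,.04),onz(c,308,119,.04))
print('nose', onz(c,222,141,.105),onz(c,341,141,.105),'rear',onz(c,226,320,.105),onz(c,329,320,.105))
E
python3 -c "
import cv2;a=cv2.imread('pics/w4.png')[0:200,170:410];cv2.imwrite('pics/w4c.png',cv2.resize(a,None,fx=3,fy=3,interpolation=cv2.INTER_CUBIC))"
```

```text
tool yaw -12.010124739698428 T [0.38894955 0.05684595 0.11229281]
23 dir deg -11.607596 [0.47999063 0.08972538] [0.51546947 0.08244532] [0.44845722 0.09643029]
23 dir deg -11.860899 [ 0.45962578 -0.01620073] [ 0.49302928 -0.02309486] [ 0.42598858 -0.00940495]
front edge [0.4275757  0.04442276 0.01      ] lip pts [0.43971991 0.04244466 0.032     ] [0.43487809 0.0434378  0.032     ]
pile edges [0.46461655 0.06169113 0.0224    ] [0.45421811 0.01273604 0.0224    ] [0.44182193 0.04112737 0.0224    ]
strap toe [0.45718209 0.05162794 0.04      ] [0.4519407  0.02694863 0.04      ]
nose [0.45306083 0.06781002 0.105     ] [0.44307565 0.02077913 0.105     ] rear [0.37173661 0.08719038 0.105     ] [0.36160591 0.0393225  0.105     ]
```

View pics/w4c.png

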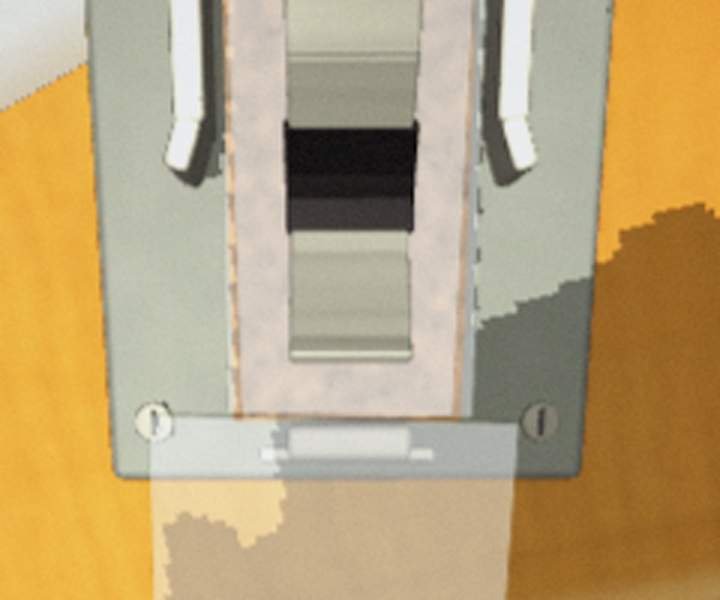

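Run:
```python
from h import *
rows([(.3878,.0517,.08),(.3878,.0517,.0553)],np.radians(-11.3),-7.5)
```

```text
[-0.    0.11  0.65]
[-0.    0.11  1.14]
rotvec [-0.005 -0.938 -0.089]
```

```bash
python3 -m pendant '[[0,0.05,0.1,0,-0.3,-0.05,-0.4],[0,0.11,0.3,0,-0.6,-0.09,-0.4],[0,0.11,0.5,0,-0.94,-0.09,-0.4],[0,0.11,0.65,0,-0.94,-0.09,-0.4],[0,0.11,0.65,0,-0.94,-0.09,-0.4],[0,0.11,0.65,0,-0.94,-0.09,-0.4],[0,0.11,0.65,0,-0.94,-0.09,-0.4],[0,0.11,0.65,0,-0.94,-0.09,-0.4],[0,0.11,0.65,0,-0.94,-0.09,-0.4],[0,0.11,0.65,0,-0.94,-0.09,-0.4]]' 110
python3 - <<'E'
from h import *
im,d,c=snap('wrist','w5.png'); o=manip.get_obs()
print(np.round(o['joint_pos'],2), np.round(R.from_quat(o['ee_rot']).as_matrix()[:,0],4))
P=cloud(c,d); m=np.zeros(d.shape,bool); m[170:300,240:325]=1; m&=(d>0)&(np.abs(P[...,2]-.08)<.03); q=P[m]; ex=np.array([.979,-.2036]);ey=np.array([.2036,.979])
A=np.c_[q[:,:2]@ex,q[:,:2]@ey,np.ones(len(q))]; s=np.linalg.lstsq(A,q[:,2],rcond=None)[0]; t=o['position']; print(len(q),s,'top under TCP - TCP z',s@[t[:2]@ex,t[:2]@ey,1]-t[2],'TCP ex,ey',t[:2]@ex,t[:2]@ey)
a=im[60:360,140:440]; cv2.imwrite('pics/w5c.png',cv2.resize(a,None,fx=2,fy=2,interpolation=cv2.INTER_CUBIC)[:,:,::-1])
E
```

```text
clock: 14.35
position: [0.3878, 0.0515, 0.0798]
ee_rot: [0.993, -0.098, -0.065, -0.007]
ft_force: [-0.8, -0.4, -1.1]
grip_width: 0.535
grasp_force: 112.9
[ 0.66  0.19 -0.9   2.09  0.1   1.05 -2.07] [ 0.9722 -0.194  -0.1308]
10999 [-0.13439869  0.00107423  0.12195446] top under TCP - TCP z -0.007333942749336048 TCP ex,ey 0.3691992402972617 0.12935369861183285
```

View pics/w5c.png

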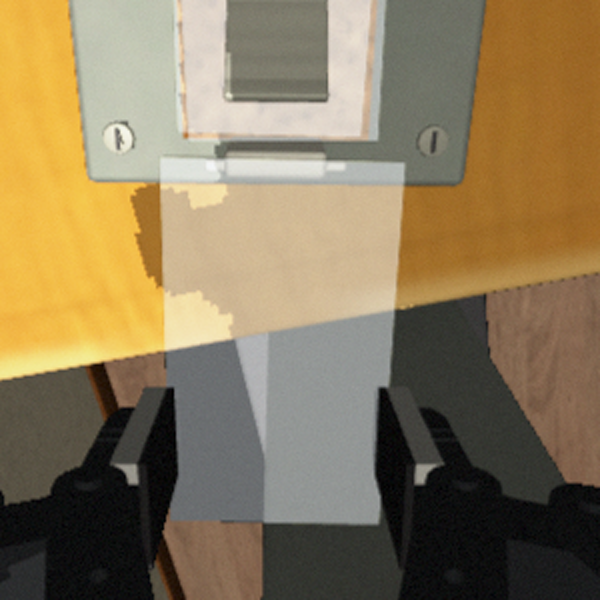

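Run:
```python
from h import *
c=manip.get_calibration('wrist'); ey=np.array([.2036,.979]);ex=np.array([.979,-.2036])
f=lambda u,v,z:(lambda p:np.round([p[:2]@ex,p[:2]@ey],4))(onz(c,140+u/2,60+v/2,z))
for n,l,r,v,z in [('nose',160,405,162,.0646),('rear',167,380,522,.0758),('pile',182,373,133,.0224),('lip',226,325,170,.032),('strap',226,327,98,.04),('screws',118,432,138,.01)]:
    a,b=f(l,v,z),f(r,v,z); print(n,a,b,'mid',(a+b)/2,'w',b-a)
```

```text
nose [0.428  0.1547] [0.4284 0.1051] mid [0.4282 0.1299] w [ 0.0004 -0.0496]
rear [0.3446 0.1564] [0.3451 0.1058] mid [0.34485 0.1311 ] w [ 0.0005 -0.0506]
pile [0.4265 0.1558] [0.4269 0.1059] mid [0.4267  0.13085] w [ 0.0004 -0.0499]
lip [0.419  0.1438] [0.4192 0.1188] mid [0.4191 0.1313] w [ 0.0002 -0.025 ]
strap [0.4376 0.1428] [0.4377 0.1196] mid [0.43765 0.1312 ] w [ 1.00e-04 -2.32e-02]
screws [0.4228 0.1756] [0.4235 0.0874] mid [0.42315 0.1315 ] w [ 0.0007 -0.0882]
```

```bash
python3 -m pendant '[[0,-0.01,0,0,0,-0.09,-0.4],[0.013,-0.01,0.1,0,0,-0.09,-0.4],[0.026,-0.01,0.2,0,0,-0.09,-0.4],[0.04,-0.01,0.3,0,0,-0.09,-0.4],[0.052,-0.01,0.4,0,0,-0.09,-0.4],[0.064,-0.01,0.486,0,0,-0.09,-0.4],[0.064,-0.01,0.486,0,0,-0.09,-0.4],[0.064,-0.01,0.486,0,0,-0.09,-0.4],[0.064,-0.01,0.486,0,0,-0.09,-0.4],[0.064,-0.01,0.486,0,0,-0.09,-0.4]]'
python3 -m pendant '[[0.05,0,0,0,0,0,-0.4],[0.1,0,0,0,0,0,-0.4],[0.15,0,0,0,0,0,-0.4],[0.2,0,0,0,0,0,-0.4],[0.25,0,0,0,0,0,-0.4],[0.3,0,0,0,0,0,-0.4],[0.35,0,0,0,0,0,-0.4],[0.4,0,0,0,0,0,-0.4],[0.4,0,0,0,0,0,-0.4],[0.4,0,0,0,0,0,-0.4]]'
```

```text
clock: 15.65
position: [0.388, 0.0519, 0.0554]
ee_rot: [0.994, -0.092, -0.065, -0.007]
ft_force: [-0.1, -1.5, -0.4]
grip_width: 0.536
grasp_force: 112.9
clock: 16.9
position: [0.4067, 0.0483, 0.0523]
ee_rot: [0.994, -0.092, -0.066, -0.007]
ft_force: [-5.2, 1.0, -5.7]
grip_width: 0.532
grasp_force: 113.1
```

```bash
python3 -m pendant '[[0.05,0,0,0,0,0,-0.4],[0.1,0,0,0,0,0,-0.4],[0.15,0.01,0,0,0,0,-0.4],[0.2,0.01,0,0,0,0,-0.4],[0.25,0.01,0,0,0,0,-0.4],[0.3,0.01,0,0,0,0,-0.4],[0.35,0.015,0,0,0,0,-0.4],[0.4,0.015,0,0,0,0,-0.4],[0.4,0.015,0,0,0,0,-0.4],[0.4,0.015,0,0,0,0,-0.4]]'
python3 - <<'E'
from h import *
im,d,c=snap('wrist','w6.png'); o=manip.get_obs(); t=o['position']
ex=np.array([.979,-.2036]);ey=np.array([.2036,.979]); print('press x,y of TCP',t[:2]@ex-.487,t[:2]@ey-.1308, manip.get_obs()['ft_force'])
P=cloud(c,d); m=np.zeros(d.shape,bool); m[200:300,240:325]=1; m&=(d>0)&(np.abs(P[...,2]-.04)<.03); q=P[m]
A=np.c_[q[:,:2]@ex,q[:,:2]@ey,np.ones(len(q))]; s=np.linalg.lstsq(A,q[:,2],rcond=None)[0]; print(len(q),s,'top-TCP',s@[t[:2]@ex,t[:2]@ey,1]-t[2])
a=im[60:360,140:440]; cv2.imwrite('pics/w6c.png',cv2.resize(a,None,fx=2,fy=2,interpolation=cv2.INTER_CUBIC)[:,:,::-1])
E
```

```text
clock: 18.15
position: [0.4264, 0.0439, 0.0499]
ee_rot: [0.994, -0.092, -0.065, -0.007]
ft_force: [-4.7, 1.1, -8.1]
grip_width: 0.533
grasp_force: 113.4
press x,y of TCP -0.07840293846653595 -0.0009683804316679145 [-3.86230487  0.57383575 -7.55789131]
8459 [0.05294101 0.03227935 0.01598503] top-TCP -0.008102965974672582
```

View pics/w6c.png

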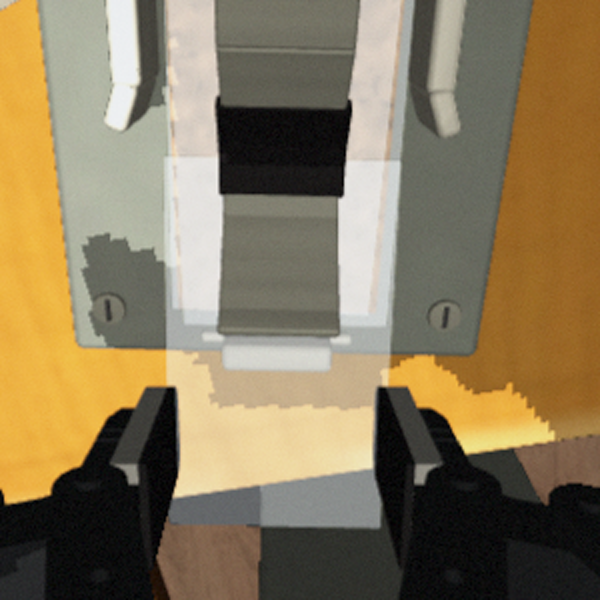

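The nose (row 157 of the crop) is under the strap foot and centred between the cheeks, and forces are low, so I'll carry on.

```bash
python3 -m pendant '[[0.06,0,0,0,0,0,-0.4],[0.12,0,0,0,0,0,-0.4],[0.18,0,0,0,0,0,-0.4],[0.24,0,0,0,0,0,-0.4],[0.3,0,0,0,0,0,-0.4],[0.36,0.01,0,0,0,0,-0.4],[0.42,0.01,0,0,0,0,-0.4],[0.48,0.01,0,0,0,0,-0.4],[0.48,0.01,0,0,0,0,-0.4],[0.48,0.01,0,0,0,0,-0.4]]'
python3 -m pendant '[[0.04,0,0,0,0,0,-0.4],[0.08,0,0,0,0,0,-0.4],[0.12,0,0,0,0,0,-0.4],[0.15,0,0,0,0,0,-0.4],[0.18,0,0,0,0,0,-0.4],[0.21,0,0,0,0,0,-0.4],[0.23,0,0,0,0,0,-0.4],[0.25,0,0,0,0,0,-0.4],[0.25,0,0,0,0,0,-0.4],[0.25,0,0,0,0,0,-0.4]]'
```

```text
clock: 19.45
position: [0.4505, 0.039, 0.0471]
ee_rot: [0.994, -0.092, -0.065, -0.007]
ft_force: [-1.3, 0.2, -8.1]
grip_width: 0.531
grasp_force: 113.8
clock: 20.7
position: [0.4624, 0.0368, 0.0453]
ee_rot: [0.994, -0.092, -0.065, -0.007]
ft_force: [-3.4, 0.6, -8.4]
grip_width: 0.53
grasp_force: 113.8
```

```bash
python3 -m pendant '[[0.02,0,0,0,0,0,-0.4],[0.03,0,0,0,0,0,-0.4],[0.04,0,0,0,0,0,-0.4],[0.05,0,0,0,0,0,-0.4],[0.06,0,0,0,0,0,-0.4],[0.07,0,0,0,0,0,-0.4],[0.08,0,0,0,0,0,-0.4],[0.08,0,0,0,0,0,-0.4],[0.08,0,0,0,0,0,-0.4],[0.08,0,0,0,0,0,-0.4]]'
python3 - <<'E'
from h import *
im,d,c=snap('wrist','w7.png'); print(manip.get_obs()['position'])
a=im[60:360,140:440]; cv2.imwrite('pics/w7c.png',cv2.resize(a,None,fx=2,fy=2,interpolation=cv2.INTER_CUBIC)[:,:,::-1])
E
```

```text
clock: 21.95
position: [0.4662, 0.0361, 0.0448]
ee_rot: [0.994, -0.092, -0.065, -0.007]
ft_force: [-4.2, 0.9, -7.3]
grip_width: 0.534
grasp_force: 113.9
[0.46623563 0.03609705 0.04480161]
```

View pics/w7c.png

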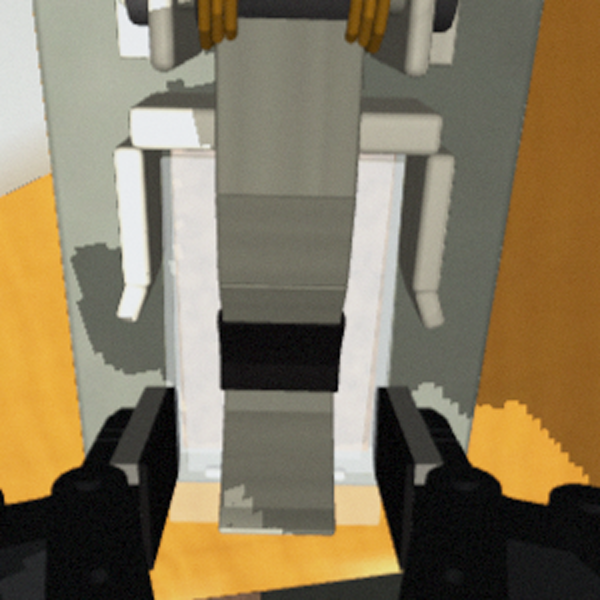

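The nose (row 156) is just short of the stop face (row 152). I'll feel for the stop in small steps.

```bash
python3 -m pendant '[[0.01,0,0,0,0,0,-0.4],[0.02,0,0,0,0,0,-0.4],[0.03,0,0,0,0,0,-0.4],[0.03,0,0,0,0,0,-0.4],[0.03,0,0,0,0,0,-0.4],[0.03,0,0,0,0,0,-0.4],[0.03,0,0,0,0,0,-0.4],[0.03,0,0,0,0,0,-0.4],[0.03,0,0,0,0,0,-0.4],[0.03,0,0,0,0,0,-0.4]]'
python3 -m pendant '[[0.01,0,0,0,0,0,-0.4],[0.02,0,0,0,0,0,-0.4],[0.02,0,0,0,0,0,-0.4],[0.02,0,0,0,0,0,-0.4],[0.02,0,0,0,0,0,-0.4],[0.02,0,0,0,0,0,-0.4],[0.02,0,0,0,0,0,-0.4],[0.02,0,0,0,0,0,-0.4],[0.02,0,0,0,0,0,-0.4],[0.02,0,0,0,0,0,-0.4]]'
```

```text
clock: 23.25
position: [0.4676, 0.0358, 0.0446]
ee_rot: [0.994, -0.092, -0.065, -0.007]
ft_force: [-3.1, -0.2, -7.6]
grip_width: 0.533
grasp_force: 113.9
clock: 24.5
position: [0.4686, 0.0357, 0.0444]
ee_rot: [0.994, -0.092, -0.065, -0.007]
ft_force: [-2.2, 0.9, -7.7]
grip_width: 0.536
grasp_force: 113.9
```

```bash
python3 -m pendant '[[0.01,0,0,0,0,0,-0.4],[0.02,0,0,0,0,0,-0.4],[0.02,0,0,0,0,0,-0.4],[0.02,0,0,0,0,0,-0.4],[0.02,0,0,0,0,0,-0.4],[0.02,0,0,0,0,0,-0.4],[0.02,0,0,0,0,0,-0.4],[0.02,0,0,0,0,0,-0.4],[0.02,0,0,0,0,0,-0.4],[0.02,0,0,0,0,0,-0.4]]'
python3 -m pendant '[[0.01,0,0,0,0,0,-0.4],[0.02,0,0,0,0,0,-0.4],[0.02,0,0,0,0,0,-0.4],[0.02,0,0,0,0,0,-0.4],[0.02,0,0,0,0,0,-0.4],[0.02,0,0,0,0,0,-0.4],[0.02,0,0,0,0,0,-0.4],[0.02,0,0,0,0,0,-0.4],[0.02,0,0,0,0,0,-0.4],[0.02,0,0,0,0,0,-0.4]]'
```

```text
clock: 25.75
position: [0.4688, 0.0356, 0.0441]
ee_rot: [0.994, -0.092, -0.066, -0.007]
ft_force: [-6.8, 1.7, -7.2]
grip_width: 0.537
grasp_force: 114.0
clock: 27.0
position: [0.4688, 0.0356, 0.0437]
ee_rot: [0.994, -0.092, -0.067, -0.007]
ft_force: [-9.3, 1.3, -5.7]
grip_width: 0.531
grasp_force: 114.1
```

The stop has been felt at 9 N. Now I'll lay the tail down by pivoting about the nose.

```bash
python3 -m pendant '[[-0.003,0,0.016,0,0.095,0,-0.4],[-0.006,0,0.031,0,0.19,0,-0.4],[-0.009,0,0.047,0,0.285,0,-0.4],[-0.012,0,0.062,0,0.38,0,-0.4],[-0.015,0,0.078,0,0.475,0,-0.4],[-0.017,0,0.093,0,0.57,0,-0.4],[-0.017,0,0.093,0,0.57,0,-0.4],[-0.017,0,0.093,0,0.57,0,-0.4],[-0.017,0,0.093,0,0.57,0,-0.4],[-0.017,0,0.093,0,0.57,0,-0.4]]'
```

```text
clock: 28.25
position: [0.4678, 0.0358, 0.0393]
ee_rot: [0.995, -0.092, -0.027, -0.003]
ft_force: [-7.7, 1.3, -6.0]
grip_width: 0.534
grasp_force: 114.2
```

```bash
python3 -m pendant '[[-0.003,0,0.012,0,0.08,0,-0.4],[-0.006,0,0.025,0,0.16,0,-0.4],[-0.009,0,0.04,0,0.24,0,-0.4],[-0.012,0,0.05,0,0.32,0,-0.4],[-0.014,0,0.062,0,0.38,0,-0.4],[-0.014,0,0.062,0,0.38,0,-0.4],[-0.014,0,0.062,0,0.38,0,-0.4],[-0.014,0,0.062,0,0.38,0,-0.4],[-0.014,0,0.062,0,0.38,0,-0.4],[-0.014,0,0.062,0,0.38,0,-0.4]]'
python3 - <<'E'
from h import *
im,d,c=snap('wrist','w8.png'); o=manip.get_obs();t=o['position']
ex=np.array([.979,-.2036]);ey=np.array([.2036,.979]);P=cloud(c,d)
print(t, t[:2]@ex-.487)
for (v0,v1,u0,u1) in [(160,220,228,246),(160,220,315,328),(145,240,228,246),(240,285,232,246)]:
    q=P[v0:v1,u0:u1].reshape(-1,3); q=q[q[:,2]>0]; print(np.round([np.median(q[:,:2]@ex)-.487,np.median(q[:,:2]@ey)-.1308,np.median(q[:,2])],4))
a=im[60:360,140:440]; cv2.imwrite('pics/w8c.png',cv2.resize(a,None,fx=2,fy=2,interpolation=cv2.INTER_CUBIC)[:,:,::-1])
E
```

```text
clock: 29.5
position: [0.4672, 0.036, 0.0363]
ee_rot: [0.996, -0.092, -0.0, -0.001]
ft_force: [-6.3, 1.3, -5.9]
grip_width: 0.532
grasp_force: 114.3
[0.46720726 0.03596325 0.03633522] -0.036926209302211355
[0.003  0.0192 0.0286]
[ 0.0038 -0.0164  0.0286]
[0.002  0.0193 0.0286]
[-0.0304  0.0187  0.029 ]
```

View pics/w8c.png

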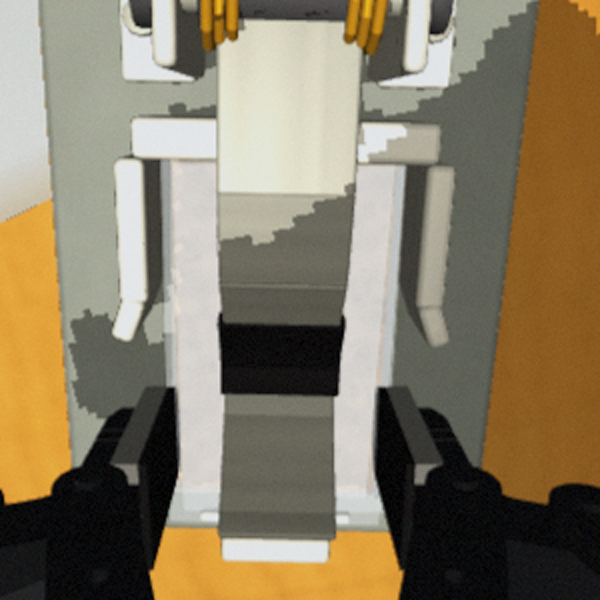

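The pair lies flat with its top at z 28.6–29 mm, nose at the stop and tail behind the lip (white, row 550). Releasing.

```bash
python3 -m pendant '[[0,0,0.008,0,0,0,-0.4],[0,0,0.008,0,0,0,-0.4],[0,0,0.008,0,0,0,0.1],[0,0,0.008,0,0,0,0.3],[0,0,0.008,0,0,0,0.4],[0,0,0.008,0,0,0,0.4],[0,0,0.008,0,0,0,0.4],[0,0,0,0,0,0,0.4],[0,0,0,0,0,0,0.4],[0,0,0,0,0,0,0.4]]' 40
python3 -m pendant '[[0,0,-0.2,0,0,0,0.4],[0,0,-0.5,0,0,0,0.4],[0,0,-1,0,0,0,0.4],[0,0,-1.5,0,0,0,0.4],[-0.2,0,-1.8,0,0,0,0.4],[-0.5,0,-1.9,0,0,0,0.4],[-0.8,0,-2,0,0,0,0.4],[-0.8,0,-2,0,0,0,0.4],[-0.8,0,-2,0,0,0,0.4],[-0.8,0,-2,0,0,0,0.4]]'
python3 - <<'E'
from h import *
im,d,c=snap('wrist','w9.png'); P=cloud(c,d); ex=np.array([.979,-.2036]);ey=np.array([.2036,.979])
for px in (-55,-45,-30,-10,10,18):
    r=[]
    for py in (-18,18):
        w=ex*(.487+px/1e3)+ey*(.1308+py/1e3); u,v=proj(c,[*w,.0286]); u,v=int(round(float(u))),int(round(float(v)))
        r.append((u,v,round(float(np.median(P[max(v-1,0):v+2,u-1:u+2,2])),4) if 0<=v<420 else None))
    print(px,r)
cv2.imwrite('pics/w9c.png',cv2.resize(im[0:300,130:430],None,fx=2,fy=2,interpolation=cv2.INTER_CUBIC)[:,:,::-1])
E
```

```text
clock: 30.8
position: [0.4683, 0.0358, 0.0366]
ee_rot: [0.996, -0.092, 0.001, -0.001]
ft_force: [-0.3, -0.0, -0.3]
grip_width: 0.701
grasp_force: 0.0
clock: 32.05
position: [0.4291, 0.0429, 0.1366]
ee_rot: [0.996, -0.092, 0.001, -0.001]
ft_force: [0.7, 0.1, -0.5]
grip_width: 0.7
grasp_force: 0.0
-55 [(304, 186, 0.028), (254, 185, 0.0277)]
-45 [(304, 172, 0.0277), (254, 171, 0.0284)]
-30 [(305, 151, 0.0282), (254, 150, 0.028)]
-10 [(306, 122, 0.0281), (254, 121, 0.0278)]
10 [(308, 92, 0.0285), (254, 90, 0.0284)]
18 [(308, 79, 0.0286), (254, 78, 0.0286)]
```

View pics/w9c.png

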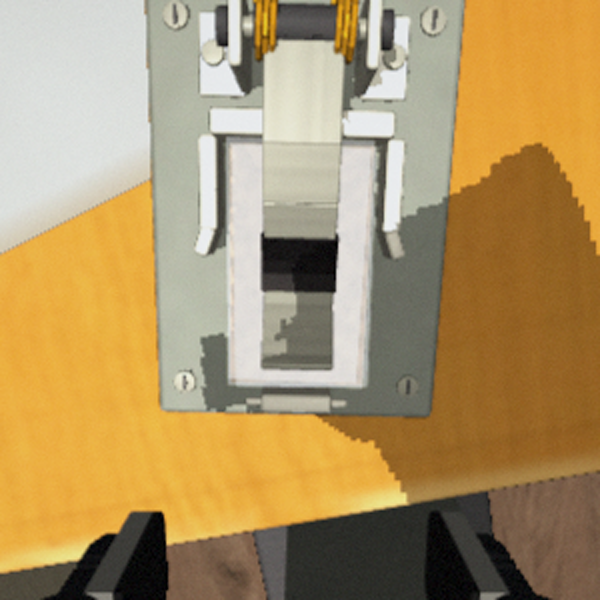

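The pair lies flat on the pile between stop and lip, all of it level at z 28 mm, with the strap on it and the gripper clear.

```bash
python3 -c "
from workcell import manip
print(manip.hand_in())"
```

```text
the job is handed in; nothing more can be done
None
```

The loose pair now lies flat on the pile, at the back stop and down behind the lip, with the strap resting on it. I handed the job in at about 32 s; no verdict came back.

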